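# Load the spring magazine with wooden blanks

## Task

Load both beech blanks, one after the other, into the tilted spring-loaded magazine: push each one flat down the mouth until it is fully past the two spring lips at the ends and stays held under them. Leave both blanks in the magazine, let go, and leave the other things on the bench where they lie.

Things in the scene. Friction and masses are not known exactly. Their poses are not given: they have to be found in the camera images.
- blank_a: Loose plain beech block, 50 (own x) x 120 (own y) x 28 mm thick (own z), about 0.12 kg, lying flat on the bench. Origin at the centre of its underside, z up. It has no right or wrong way round. Identical to blank_b.
- blank_a_mid (a point): The middle of blank_a (14 mm above its underside).
- blank_b: Second loose plain beech block, identical to blank_a: 50 (own x) x 120 (own y) x 28 mm (own z), origin at the centre of its underside.
- blank_b_mid (a point): The middle of blank_b (14 mm above its underside).
- stand: Dark steel stand fixed to the bench, foot plate 170 x 170 x 12 mm, that carries the magazine. Origin on the bench at the centre of the foot plate; z up, yaw as the magazine's.
- cassette: Aluminium magazine fixed on the stand, leaning 30 degrees so its mouth faces up and to the stand's -x side (towards the robot and its left). Origin: centre of the mouth, level with the lips' underside, 125 mm above the bench. z points straight out of the mouth (blanks go in along -z, flat); y runs along the blank's 120 mm length, x along its 50 mm width. The well is 125 (y) x 55 mm (x).
- mouth_top (a point): Centre of the flared top of the mouth, 33 mm out along the magazine's z (same axes). Corner posts and end walls guide the blank below it; the mouth is 152 (y) x 80 mm (x) outside. Both long sides (+x and -x) are open between the posts for |y| < 46 mm down to z = -87 mm, so fingers holding a blank by its long sides can go down with it and open there.
- lip_left (a joint): Steel spring lip at the magazine's +y end, 26 mm wide: how far it is pushed outward, m (0 = in, 0.010 = stop; 1 to 2 N). In, it reaches to y = 55.5 mm: flat underside at z = 0, slope above it from z = 4 to 17 mm. A blank coming down pushes it out; it snaps back over the blank once its top is below z = 0.
- lip_right (a joint): The same spring lip at the -y end.
- loaded (a point): Where the middle of the top loaded blank rests, pressed up against the lips: 14 mm below the magazine's origin along its z (same axes). The blank under it rests 28 mm deeper. Pressing a blank in takes about 8 to 20 N; press 3 to 8 mm deeper than this before letting go.
- follower (a joint): Spring-loaded black plate inside the magazine: how far it is pressed down, m. 0 = empty (plate 1.5 mm under the lips), about 0.027 with one blank, about 0.055 with two, stop at 0.072. Spring 4 N at 0, 80 N/m more.
- offcut: Plywood offcut, 70 x 150 x 18 mm, lying flat near the blanks; wider, longer and thinner than a blank, does not fit the magazine. To be left alone. Origin at the centre of its underside.
- tape_roll: Roll of white masking tape lying flat, 104 mm outside diameter, 36 mm high. To be left alone. Origin at the centre of its underside.
- jar: Closed glass jar, 72 mm diameter, 100 mm high, standing. To be left alone. Origin at the centre of its underside.
- screwdriver: Screwdriver lying along its own x, about 200 mm long. To be left alone.
Mind the look-alikes: they are no part of the job. What is shaped like the blank_a but yellow is not meant.

How it is judged:
On the way:
1. a first blank is held under the lips while the other is still out of the magazine (((x of blank_a_mid in the frame of cassette between -0.008 and 0.008 m and y of blank_a_mid in the frame of cassette between -0.008 and 0.008 m and z of blank_a_mid in the frame of cassette between -0.065 and -0.011 m and angle between the z axis of blank_a and the z axis of cassette, either way round below 0.12 rad and not (x of blank_b_mid in the frame of cassette between -0.008 and 0.008 m and y of blank_b_mid in the frame of cassette between -0.008 and 0.008 m and z of blank_b_mid in the frame of cassette between -0.065 and -0.011 m and angle between the z axis of blank_b and the z axis of cassette, either way round below 0.12 rad)) or (x of blank_b_mid in the frame of cassette between -0.008 and 0.008 m and y of blank_b_mid in the frame of cassette between -0.008 and 0.008 m and z of blank_b_mid in the frame of cassette between -0.065 and -0.011 m and angle between the z axis of blank_b and the z axis of cassette, either way round below 0.12 rad and not (x of blank_a_mid in the frame of cassette between -0.008 and 0.008 m and y of blank_a_mid in the frame of cassette between -0.008 and 0.008 m and z of blank_a_mid in the frame of cassette between -0.065 and -0.011 m and angle between the z axis of blank_a and the z axis of cassette, either way round below 0.12 rad)))), for 0.2 s.
At the end, for the whole second after the job is handed in: Both blanks lie in the magazine under the lips and at rest: middle of each within 8 mm of the magazine's axis in x and y, between 11 and 65 mm below the lips' underside along that axis, flat across the magazine within 0.12 rad; speed below 20 mm/s (x of blank_a_mid in the frame of cassette between -0.008 and 0.008 m and y of blank_a_mid in the frame of cassette between -0.008 and 0.008 m and z of blank_a_mid in the frame of cassette between -0.065 and -0.011 m and angle between the z axis of each of blank_a, blank_b and the z axis of cassette, either way round below 0.12 rad and x of blank_b_mid in the frame of cassette between -0.008 and 0.008 m and y of blank_b_mid in the frame of cassette between -0.008 and 0.008 m and z of blank_b_mid in the frame of cassette between -0.065 and -0.011 m and linear speed of each of blank_a, blank_b below 0.02 m/s); the robot touches nothing.
It fails at once if the plywood offcut is moved more than 30 mm (distance of offcut from where it was at the start of the episode above 0.03 m).
It fails at once if the tape roll is moved more than 30 mm (distance of tape_roll from where it was at the start of the episode above 0.03 m).
It fails at once if the jar is moved more than 30 mm (distance of jar from where it was at the start of the episode above 0.03 m).
It fails at once if the screwdriver is moved more than 30 mm (distance of screwdriver from where it was at the start of the episode above 0.03 m).
It also fails if it takes over 69 s, if anything falls off the work surface, if the arm or the gripper's body presses on something with over 40 N, if the wrist force passes 120 N, or if a joint passes its speed limit or range.

## Robot

A 6-joint arm with a two-finger parallel gripper is mounted at the origin on the work surface. World frame = base frame: x ahead of the robot, y to its left, z up, the work surface at z = 0. Lengths are in m, angles in rad, forces in N, time in s.
With the tool pointing down it reaches from about 0.425 to 0.95 m from the base axis. Payload 14.7 kg.
Tool frame: the origin (TCP) lies between the finger pads; the fingertips stand 22 mm ahead of it and the grasp point (between the pads) lies 3 mm ahead of it; z points along the fingers, y is the line along which they close (so a half turn about z gives the same grasp; the last joint's range is limited). The gripper opens to 85 mm and grips with 20 to 120 N. Pads are 22 mm wide; open, the fingers measure 114 mm over their backs; the gripper's body (76 mm by 85 mm) begins 54 mm behind the grasp point. The pads swing forward as they close: fully open they stand 13 mm farther back than shut.
Start: joints at [1.076, 0.48, 1.596, -0, 1.065, -0.047], TCP at [0.281, 0.586, 0.253] pointing down, gripper open.
Joint ranges: [-2.75, 2.75], [-0.82, 2.05], [0.23, 2.67], [-1.56, 4.7], [0.09, 2.69], [-2.92, 2.92]. Speed limits (rad/s): [1.89, 1.89, 2.39, 3.01, 3.01, 3.01].

## Interface

Orientations are given as a 3x3 rotation matrix whose columns are the frame's x, y, z axes.
In Python, from workcell import env gives the robot as it stands. The module is installed in compiled form; this text tells all that it offers. Calls block until the motion is done:
- env.goto(position, orientation): joint-space move of the TCP to a pose.
- env.move_linear(position, orientation=None, speed=0.15, stop_force=None): straight line of the TCP; orientation=None keeps the orientation; speed is the mean speed in m/s. With stop_force (N) it stops when the force on the tool has changed by that much, and returns True; else False.
- env.set_joints(angles): joint-space move.
- env.gripper_to(opening, effort=None): finger opening in m; effort is the grip in N (None keeps the last); returns when the fingers have stopped.
- env.sleep(seconds).
- env.inverse_kinematics(position, orientation): joint angles nearest the present ones, or None.
- env.observe(): the state.
- env.snapshot(name): name is "side" or "top" or "wrist"; returns a dict with "img" (400x640x3 uint8, blue, green, red), "fovy" (degrees; the focal length in pixels is half the picture's height over the tangent of half this angle, whatever the lens; pixels are square), "cx", "cy" (the principal point, pixels), "position" and "attitude" of the camera in the world. Camera axes: x right, y down, z forward; pixel columns grow to the right and rows downward; lengths in m; the calibration is good to about 2 mm. A picture is of the moment at which its call begins. There is no depth.
A pose or a line that the arm cannot do raises env.MotionError and nothing moves.
- env.sign_off(): hands the job in; it is judged then, once.
Trained networks look in a picture, given as the dict that the camera call returned (one of the last four; its "shot" number tells which), for a name from the list of things; names that differ only in an ending like _2 or _b are one class to them, and where a whole thing is asked for, a point or a joint stands for the part that bears it (a point fixed in the world has none). Each returns a list of dicts, best first, with "conf" (0 to 1); they miss things now and then, are a little off and sometimes report something else, mostly with a low value. They report only what shows in the picture. A call takes as long as a camera call. They do not tell look-alikes from the thing itself.
- env.silhouettes(picture, thing): "pixels" (400x640 bool, what is visible of it) and "bbox" ([left, top, right, bottom] in pixels, round what is visible of it).
The state is a dict: "t": time; "joint_positions": joint angles; "dq": joint speeds; "tau": joint torques, N m; "tcp_pos": TCP position; "tool_rot": TCP orientation; "contact_force": force on the tool from outside, world axes, zero at the start; "wrist_torque": the same for the moment, N m; "grip_width": finger opening in m; "grip_force": force on a finger pad.
Only numpy, scipy, OpenCV 4.12 (cv2) and the standard library are available. Lean on these libraries where they do the work, as an engineer would, in place of code of your own. Each camera call takes 0.05 s, during which the arm holds its last target. There are 200 camera calls.

## Working session

There is one attempt and no reset: what is moved stays moved. The work goes in short steps, each a Python script; the robot and the scene stay as the last script left them, time stands still between calls to the robot, and variables do not carry over. Pictures are saved under pics/ and viewed, at most 10 in all, crops included, and the job is handed in when it is done.

```bash
mkdir -p pics; python3 - <<'E'
from workcell import env
import cv2,numpy as np,pickle
o=env.observe();print(o['t'],o['tcp_pos'],o['grip_width'])
D={}
for n in ("side","top"):
    p=env.snapshot(n);cv2.imwrite(f'pics/{n}0.png',p['img']);D[n]=p
    print(n,p['fovy'],p['cx'],p['cy'],p['position'],np.round(p['attitude'],4).tolist())
    for th in ("blank_a","cassette","stand","offcut","jar","tape_roll","screwdriver"):
        for s in env.silhouettes(p,th):
            print(th,round(s['conf'],2),s['bbox'],s['pixels'].sum())
            D.setdefault(n+th,[]).append(s)
pickle.dump(D,open('D.pkl','wb'))
E
```

```text
0.0 [0.28123343 0.58559954 0.25269501] 0.0855267512657469
side 50.91256515103785 325.6080504962064 202.10725120632884 [-0.06058129 -1.21641936  0.91744545] [[0.9048, -0.2064, 0.3724], [-0.4257, -0.454, 0.7827], [0.0076, -0.8668, -0.4987]]
blank_a 0.97 [321.6, 318.1, 368.5, 354.1] 880
blank_a 0.94 [277.0, 218.7, 307.9, 236.4] 370
blank_a 0.94 [271.0, 269.5, 314.5, 290.3] 634
blank_a 0.59 [262.0, 203.0, 291.6, 221.5] 272
cassette 0.96 [319.8, 173.2, 362.1, 216.5] 1163
stand 0.78 [315.3, 172.4, 369.4, 225.7] 1790
offcut 0.9 [307.0, 237.5, 344.0, 268.9] 654
jar 0.81 [310.6, 163.3, 329.0, 185.3] 338
jar 0.27 [380.7, 213.8, 409.9, 236.8] 495
tape_roll 0.82 [380.2, 215.4, 410.7, 234.3] 405
top 44.53385222363424 318.7657314745581 207.93941669065774 [0.21978865 0.02984727 1.75917815] [[-0.011, -0.9805, 0.196], [-0.9999, 0.0104, -0.004], [0.0019, -0.196, -0.9806]]
blank_a 0.97 [455.0, 245.9, 473.2, 282.2] 541
blank_a 0.92 [343.0, 184.7, 379.7, 206.3] 489
blank_a 0.9 [296.1, 229.4, 311.1, 265.6] 475
blank_a 0.68 [418.6, 208.7, 453.0, 242.5] 543
blank_a 0.6 [239.4, 238.0, 273.8, 269.1] 486
blank_a 0.58 [378.3, 262.4, 394.8, 300.4] 541
blank_a 0.56 [200.9, 163.7, 224.7, 188.6] 428
stand 0.9 [266.8, 156.0, 328.8, 215.7] 2298
offcut 0.95 [335.7, 225.8, 380.4, 252.8] 794
jar 0.74 [200.9, 161.1, 225.1, 188.3] 440
tape_roll 0.75 [325.9, 134.2, 357.7, 167.7] 383
screwdriver 0.57 [152.9, 239.0, 206.0, 248.7] 224
```

```bash
python3 - <<'E'
import cv2
a=cv2.imread('pics/top0.png')[120:320,140:500];cv2.imwrite('pics/top1.png',cv2.resize(a,None,fx=2.2,fy=2.2,interpolation=2))
a=cv2.imread('pics/side0.png')[140:370,230:500];cv2.imwrite('pics/side1.png',cv2.resize(a,None,fx=2.6,fy=2.6,interpolation=2))
E
```

```text
(no output)
```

View pics/top1.png

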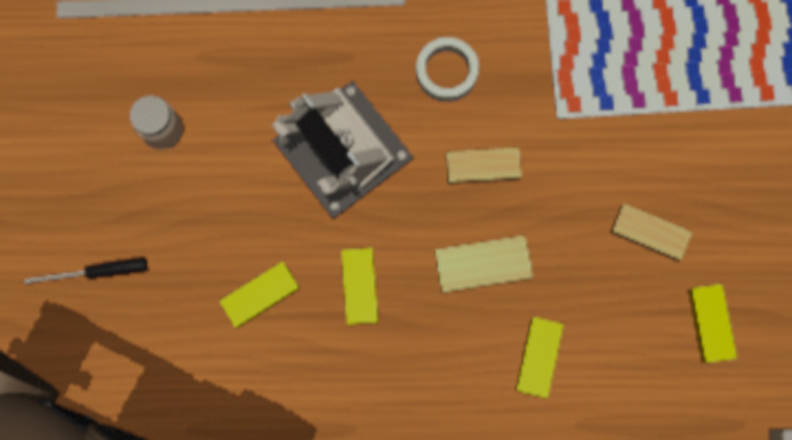

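View pics/side1.png

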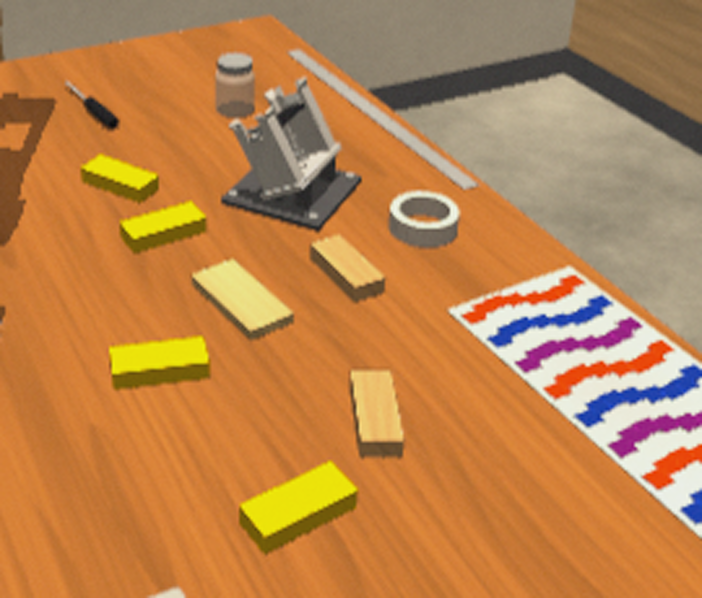

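The top view shows the two beech blanks at about px (360,195) and (436,225). The yellow bars are look-alikes. The magazine is at about (296,188), with its slot running right-down. I'll fit the blanks in both views and get a rough magazine pose for a wrist close-up.

```bash
cat >h.py <<'E'
import numpy as np,cv2
from scipy.optimize import minimize
def proj(p,X):
    f=200/np.tan(np.radians(p['fovy'])/2)
    c=(np.atleast_2d(X)-p['position'])@np.asarray(p['attitude'])
    return np.c_[p['cx']+f*c[:,0]/c[:,2],p['cy']+f*c[:,1]/c[:,2]]
def ray(p,uv,z):
    f=200/np.tan(np.radians(p['fovy'])/2)
    d=np.asarray(p['attitude'])@[(uv[0]-p['cx'])/f,(uv[1]-p['cy'])/f,1]
    return p['position']+d*(z-p['position'][2])/d[2]
def box(x,y,a,L=(.05,.12,.028)):
    s=np.array([[i,j,k] for i in(-.5,.5) for j in(-.5,.5) for k in(0,1)])*L
    c,n=np.cos(a),np.sin(a)
    return s@np.array([[c,n,0],[-n,c,0],[0,0,1]])+[x,y,0]
def hullmask(uv,S=4):
    m=np.zeros((400*S,640*S),np.uint8)
    h=cv2.convexHull(((uv+.5)*S*16-8).astype(np.int32))
    cv2.fillConvexPoly(m,h,1,shift=4);return cv2.resize(m.astype(np.float32),(640,400),interpolation=cv2.INTER_AREA)
def fit(views,x0,L=(.05,.12,.028)):
    def c(q):
        t=0
        for p,M in views:
            m=hullmask(proj(p,box(*q[:2]*1.,q[2],L)))
            t+=np.abs(m-M).sum()/M.sum()
        return t/len(views)
    best=None
    for a in np.arange(0,np.pi,np.pi/8):
        q=np.r_[x0,a];r=minimize(c,q,method='Nelder-Mead',options=dict(initial_simplex=np.array([q,q+[.01,0,0],q+[0,.01,0],q+[0,0,.3]]),xatol=1e-4,fatol=1e-4))
        if best is None or r.fun<best.fun:best=r
    return best.x,best.fun
E
python3 - <<'E'
import pickle,numpy as np
from h import *
D=pickle.load(open('D.pkl','rb'))
T,S=D['top'],D['side'];ts,ss=D['topblank_a'],D['sideblank_a']
for s in ts: 
    b=s['bbox'];print(np.round(ray(T,((b[0]+b[2])/2,(b[1]+b[3])/2),.014),3),T['img'][s['pixels']].mean(0).round())
for s in ss: 
    b=s['bbox'];print('S',np.round(ray(S,((b[0]+b[2])/2,(b[1]+b[3])/2),.014),3),S['img'][s['pixels']].mean(0).round())
for i in (1,3):
    b=ts[i]['bbox'];x0=ray(T,((b[0]+b[2])/2,(b[1]+b[3])/2),.014)[:2]
    print('fit top',fit([(T,ts[i]['pixels'])],x0))
# stand plate corners from crop (x2.2): right, bottom, top
for u in((412,157),(336,217),(352,82),(273,140)): print(ray(T,(140+u[0]/2.2,120+u[1]/2.2),.012).round(3))
from workcell import env
p=env.snapshot('wrist');print(p['fovy'],env.observe()['tool_rot'].round(3).tolist(),(np.array(p['position'])-env.observe()['tcp_pos']).round(4),np.round(p['attitude'],3).tolist())
E
```

```text
[ 0.359 -0.493  0.014] [  6. 165. 166.]
[ 0.613 -0.134  0.014] [ 92. 147. 173.]
[0.425 0.079 0.014] [ 33. 179. 177.]
[ 0.499 -0.4    0.014] [ 88. 141. 168.]
[0.405 0.247 0.014] [ 27. 178. 176.]
[ 0.301 -0.214  0.014] [ 33. 172. 173.]
[0.692 0.412 0.014] [105. 119. 130.]
S [ 0.346 -0.496  0.014] [ 11. 178. 194.]
S [0.412 0.075 0.014] [ 10. 163. 180.]
S [ 0.3   -0.214  0.014] [ 11. 173. 192.]
S [0.395 0.209 0.014] [ 10. 163. 179.]
fit top (array([ 0.61679576, -0.12567564,  0.04128115]), np.float64(0.05841002044989775))
fit top (array([ 0.50117414, -0.39682347,  2.71671303]), np.float64(0.049263351749539594))
[ 0.631 -0.009  0.012]
[0.53  0.118 0.012]
[0.762 0.09  0.012]
[0.662 0.223 0.012]
70.43674909103001 [[-0.901, 0.433, 0.0], [0.433, 0.901, 0.0], [-0.0, 0.0, -1.0]] [-0.0749  0.0357  0.1204] [[0.432, 0.854, 0.29], [0.902, -0.41, -0.138], [0.001, 0.321, -0.947]]
```

```bash
cat >>h.py <<'E'
def cas(yaw,t=np.pi/6):
    c,s=np.cos(yaw),np.sin(yaw);Z=np.array([[c,-s,0],[s,c,0],[0,0,1]])
    return Z@np.array([[np.cos(t),0,-np.sin(t)],[0,1,0],[np.sin(t),0,np.cos(t)]])
def tool(C,sgn=1): # tool z=-cz, tool y=sgn*cx
    z=-C[:,2];y=sgn*C[:,0];return np.c_[np.cross(y,z),y,z]
def down(a,sgn=1): # blank yaw a: tool y along own x
    y=sgn*np.array([np.cos(a),np.sin(a),0]);z=np.array([0,0,-1.]);return np.c_[np.cross(y,z),y,z]
E
python3 - <<'E'
from h import *
import pickle
from workcell import env
D=pickle.load(open('D.pkl','rb'))
m=ray(D['top'],(140+325/2.2,120+142/2.2),.124);print(m)
C=cas(-.9)
for s in(1,-1):
  for d in (-.02,.06,.2):
    q=env.inverse_kinematics(m+C[:,2]*d,tool(C,s));print(s,d,None if q is None else np.round(q,2))
  for x,y,a in((.617,-.126,.041),(.501,-.397,2.717)):
    q=env.inverse_kinematics([x,y,.025],down(a,s));print(None if q is None else np.round(q,2))
pics=[]
p=None
for s in(1,-1):
    try: env.goto(m+C[:,2]*.16,tool(C,s))
    except env.MotionError as e: print(s,e);continue
    p=env.snapshot('wrist');p2={k:p[k] for k in p};pics.append(p2);cv2.imwrite(f'pics/w{s}.png',p['img'])
    print([ (x['conf'],x['bbox']) for x in env.silhouettes(p,'cassette')],env.observe()['t'])
    break
pickle.dump(pics,open('W.pkl','wb'))
E
```

```text
[0.62994068 0.12916555 0.124     ]
1 -0.02 [ 0.4   0.65  1.89 -0.9   0.66  2.04]
1 0.06 [ 0.47  0.54  1.87 -0.77  0.78  1.94]
1 0.2 [ 0.59  0.38  1.78 -0.62  1.03  1.83]
[-0.25  0.74  1.8  -0.    0.61 -0.29]
[-0.72  0.75  1.77 -0.    0.62  2.85]
-1 -0.02 [ 0.4   0.65  1.89 -0.9   0.66 -1.1 ]
-1 0.06 [ 0.47  0.54  1.87 -0.77  0.78 -1.2 ]
-1 0.2 [ 0.59  0.38  1.78 -0.62  1.03 -1.31]
[-0.25  0.74  1.8  -0.    0.61  2.85]
[-0.72  0.75  1.77 -0.    0.62 -0.29]
[(0.93, [275.3, 107.8, 362.2, 272.7])] 2.7583
```

```bash
python3 - <<'E'
import cv2
a=cv2.imread('pics/w1.png')[90:290,220:420];cv2.imwrite('pics/w1c.png',cv2.resize(a,None,fx=3,fy=3,interpolation=2))
E
```

```text
(no output)
```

View pics/w1c.png

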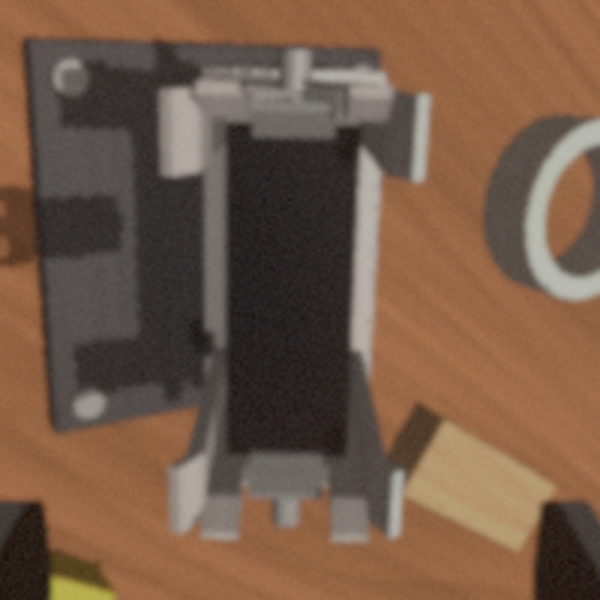

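The crop shows the mouth with black follower. The lip edges are at crop rows ~137 and ~453, and the flared post edges are at columns 160–431 at the top and 172–403 at the bottom. I'll fit the pose to these.

```bash
python3 - <<'E'
from h import *
import pickle
from scipy.optimize import least_squares
p=pickle.load(open('W.pkl','rb'))[0]
px=lambda c:np.array([220+(c[0]+.5)/3-.5,90+(c[1]+.5)/3-.5])
P=[((.013,.0555,.004),(336,137)),((-.013,.0555,.004),(253,137)),((.013,-.0555,.004),(328,453)),((-.013,-.0555,.004),(245,453)),
((.040,.076,.033),(431,None)),((-.04,.076,.033),(160,None)),((-.04,-.076,.033),(172,None)),((.04,-.076,.033),(403,None)),
((0,.076,.033),(None,70)),((0,-.076,.033),(None,540))]
X=np.array([a for a,_ in P])
def res(q,free=False):
    C=cas(q[2]);o=np.array([q[0],q[1],q[3] if len(q)>3 else .125])
    r=[]
    uv=proj(p,X@C.T+o)
    for (a,c),w in zip(P,uv):
        t=px([0 if v is None else v for v in c])
        r+=[0 if v is None else w[i]-t[i] for i,v in enumerate(c)]
    return np.array(r)
for q0 in([.63,.13,-.9],[.63,.13,-.9,.125]):
    r=least_squares(res,q0,loss='soft_l1');print(r.x.round(4));print(res(r.x).reshape(-1,2).round(1).tolist())
q=r.x
# foot plate check
def pl(u):return ray(p,px(u),.012).round(4)
a,b,c=pl((25,40)),pl((380,48)),pl((55,432));print(a,b,c,np.linalg.norm(a-b),np.linalg.norm(a-c),np.degrees(0),np.arctan2(*(b-a)[1::-1]),np.arctan2(*(a-c)[1::-1])-np.pi/2,(b+c)/2)
E
```

```text
[ 0.6295  0.1305 -0.9169]
[[-0.1, -0.1], [0.3, -0.6], [-0.7, 0.2], [2.7, -0.2], [3.1, 0.0], [-2.7, 0.0], [-1.3, 0.0], [1.7, 0.0], [0.0, -0.0], [0.0, 2.5]]
[ 0.6302  0.128  -0.9217  0.1203]
[[-0.4, 0.4], [0.5, -0.1], [-1.4, -1.1], [2.5, -1.6], [2.1, 0.0], [-1.5, 0.0], [-1.1, 0.0], [0.5, 0.0], [0.0, 0.9], [0.0, 0.5]]
[0.6617 0.2261 0.012 ] [0.7645 0.092  0.012 ] [0.5293 0.1249 0.012 ] 0.16896937592356787 0.16664693216498164 0.0 -0.9167605698477028 -0.9181740115270579 [0.6469  0.10845 0.012  ]
```

```bash
cat >>h.py <<'E'
O=np.array([.6295,.1302,.125]);YAW=-.917;C=cas(YAW);H=.011
def grasp(env,x,y,a,sgn):
    env.goto([x,y,.20],down(a,sgn))
    for k in range(2):
        p=env.snapshot('wrist');L=env.silhouettes(p,'blank_a')
        t=proj(p,[[x,y,.014]])[0]
        s=min(L,key=lambda s:np.hypot(*(np.array([s['bbox'][0]+s['bbox'][2],s['bbox'][1]+s['bbox'][3]])/2-t)))
        print('col',p['img'][s['pixels']].mean(0).round(),s['conf'],s['bbox'],t.round(1))
        q,f=fit([(p,s['pixels'])],[x,y]);print('fit',q.round(4),round(f,3))
        a2=a+(q[2]-a+np.pi/2)%np.pi-np.pi/2
        assert f<.12 and np.hypot(q[0]-x,q[1]-y)<.02 and abs(a2-a)<.15
        x,y,a=q[0],q[1],a2
        if k==0: env.goto([x,y,.18],down(a,sgn))
    cv2.imwrite(f'pics/g{env.observe()["t"]:.0f}.png',p['img'])
    R=down(a,sgn);env.move_linear([x,y,.025],R,speed=.12)
    env.gripper_to(.03,60)
    o=env.observe();print('grip',o['grip_width'],o['grip_force'])
    env.move_linear([x,y,.30],R,speed=.25)
    o=env.observe();print('lift',o['grip_width'],o['grip_force'],o['t'])
def tp(z,dx=0,dy=0): return O+C@np.array([dx,dy,z+H])
E
python3 - <<'E'
from h import *
from workcell import env
env.move_linear(O+C[:,2]*.22)
grasp(env,.617,-.126,.041,1)
env.goto(tp(.12),tool(C,1))
p=env.snapshot('wrist');cv2.imwrite('pics/m1.png',p['img']);cv2.imwrite('pics/m1c.png',cv2.resize(p['img'][80:360,180:460],None,fx=2,fy=2,interpolation=2))
print(env.observe()['t'])
E
```

```text
col [ 70.  98. 125.] 0.78 [290.6, 126.9, 336.4, 236.3] [317.3 183.6]
fit [ 0.6135 -0.1271  3.2027] 0.041
col [ 69.  97. 124.] 0.74 [292.7, 125.8, 345.3, 246.1] [318.2 189.1]
fit [ 0.6135 -0.1274  0.0527] 0.021
grip 0.048802786064398467 62.496711015701294
lift 0.04883642093988775 62.040356397628784 8.7917
10.8083
```

View pics/m1c.png

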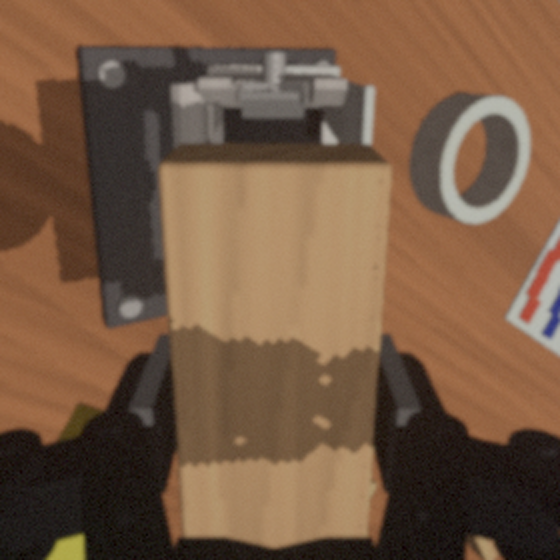

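The blank is held square, with its far top corners at crop (163,163) and (389,163). I'll check these against the prediction, together with the lip at columns ~241–305, before inserting.

```bash
python3 - <<'E'
from h import *
from workcell import env
p=env.snapshot('wrist');o=env.observe()
B=np.array(o['tcp_pos'])-C[:,2]*H
f=lambda X,o:((proj(p,np.array(X)@C.T+o)-[180,80]+.5)*2-.5).round(1).tolist()
print('blank top',f([(-.025,.06,.014),(.025,.06,.014),(-.025,.06,-.014),(.025,.06,-.014)],B))
print('lip',f([(-.013,.0555,.004),(.013,.0555,.004),(-.04,.076,.033),(.04,.076,.033)],O))
E
```

```text
blank top [[155.5, 164.8], [394.8, 164.9], [177.4, 143.9], [372.9, 144.0]]
lip [[243.7, 117.0], [304.4, 117.0], [165.3, 69.0], [382.5, 69.1]]
```

```bash
cat >>h.py <<'E'
def insert(env):
    R=tool(C,1)
    env.move_linear(tp(.055),R,speed=.1)
    for z in(.03,.015,.005,-.005,-.012,-.020):
        hit=env.move_linear(tp(z),R,speed=.05,stop_force=35)
        o=env.observe();l=C.T@(o['tcp_pos']-O)
        print(z,hit,l.round(4),(C.T@np.array(o['contact_force'])).round(1),round(o['grip_width'],4),round(o['t'],1))
        if hit: return False
    return True
def release(env,n):
    R=tool(C,1)
    env.gripper_to(.068);env.move_linear(tp(.14),R,speed=.15)
    p=env.snapshot('wrist');cv2.imwrite(f'pics/r{n}.png',cv2.resize(p['img'][60:340,180:460],None,fx=2,fy=2,interpolation=2))
    print(env.observe()['t'])
E
python3 - <<'E'
from h import *
from workcell import env
if insert(env): release(env,1)
E
```

```text
0.03 False [ 0.     -0.0001  0.0408] [-1.  -0.2 -0.2] 0.0489 12.3
0.015 False [-0.0001 -0.0003  0.0256] [-0.8 -0.2 -1.8] 0.0487 12.8
0.005 False [0.     0.0001 0.0158] [0.1 0.3 3. ] 0.0491 13.1
-0.005 False [-0.      0.0001  0.0058] [-1.4  0.8  2.2] 0.0489 13.5
-0.012 False [-0.0001 -0.0002 -0.0013] [-0.3  0.9 -3.1] 0.0488 13.8
-0.02 False [-0.     -0.     -0.0092] [-1.5 -0.3  5.2] 0.0493 14.1
15.65
```

View pics/r1.png

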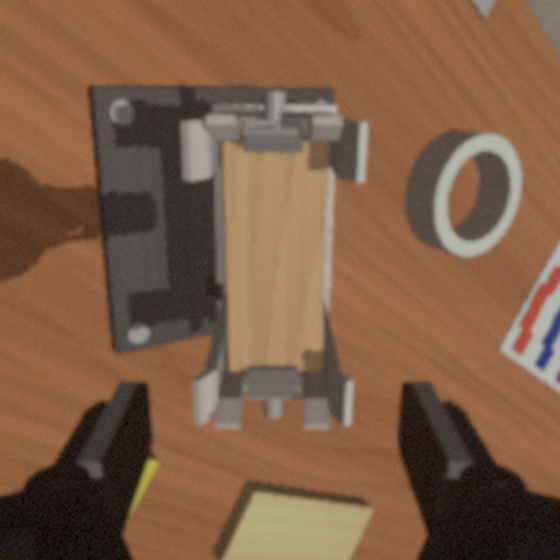

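The first blank is seated, with both lips overlapping its ends at crop rows ~145 and ~372. Next is the second blank.

```bash
python3 - <<'E'
from h import *
from workcell import env
env.gripper_to(.085)
env.move_linear(tp(.2),speed=.2)
grasp(env,.498,-.397,2.717,-1)
env.goto(tp(.12),tool(C,1))
p=env.snapshot('wrist');cv2.imwrite('pics/m2c.png',cv2.resize(p['img'][80:360,180:460],None,fx=2,fy=2,interpolation=2))
print(env.observe()['t'])
E
```

```text
col [ 68.  95. 123.] 0.59 [295.1, 129.4, 344.6, 240.6] [317.1 183.8]
fit [ 0.4981 -0.3995 -0.4203] 0.042
col [ 69.  97. 125.] 0.57 [293.8, 126.7, 349.5, 250.4] [318.2 189.1]
fit [ 0.4978 -0.3998 -0.4245] 0.025
grip 0.048489545788855205 62.8088915348053
lift 0.048598416440222864 62.11095571517944 22.2083
24.375
```

View pics/m2c.png

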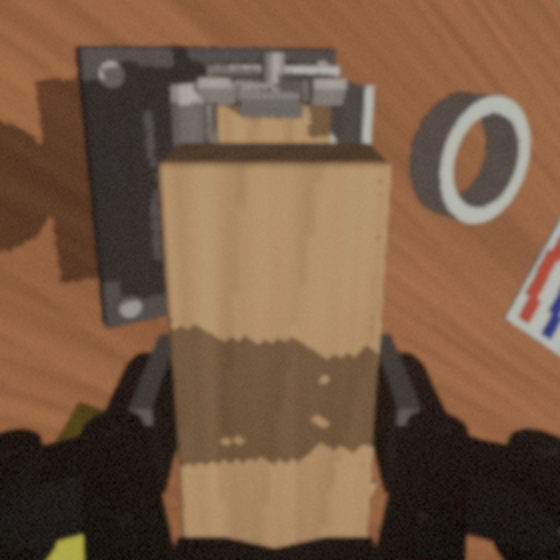

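The hold is the same as the first: far corners at (163,163) and (389,163), centred on the lip. I'll insert it now.

```bash
python3 - <<'E'
from h import *
from workcell import env
if insert(env): release(env,2)
E
```

```text
0.03 False [-0.     -0.0001  0.0408] [-1.  -0.4 -0.9] 0.049 25.8
0.015 False [-0.      0.0002  0.0259] [-1.5  1.2  2.1] 0.0484 26.3
0.005 False [-0.      0.      0.0159] [-1.5  0.8  2.5] 0.0488 26.6
-0.005 False [0.    0.    0.006] [-1.2  0.1  2.8] 0.0491 27.0
-0.012 False [ 0.     -0.     -0.0009] [-1.5  0.4  4.1] 0.0491 27.3
-0.02 False [ 0.     -0.     -0.0089] [-1.5  0.4  5.3] 0.0489 27.6
29.1667
```

View pics/r2.png

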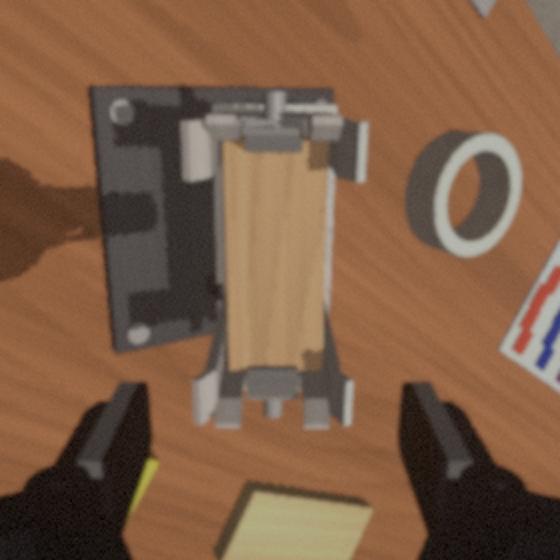

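The second blank is under both lips, at rows ~145 and ~372, the same as after the first. The fingers are clear and empty.

```bash
python3 -c "
from workcell import env
print(env.sign_off())"
```

```text
the job is handed in; nothing more can be done
None
```

Both beech blanks are loaded in the magazine and sit under the two spring lips in the last wrist picture; the gripper is clear, nothing else was touched that I could see, and I handed the job in at about 29 s (no verdict was returned).

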